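# Put the lids back on the washed pots

### The job

The three steel pots are washed and dry: put each of the three knobbed lids on the pot of its own size, seated level with its plug inside the rim. Leave the pots standing where they are, and don't disturb the ramekin, the shaker or the tart tin.

Things in the scene. Friction and masses are not known exactly. Their poses are not given: they have to be found in the camera images.
- lid_small: small loose round metal lid, about 0.07 kg, lying knob up: disc 71 mm diameter, 8 to 12 mm above the origin; under it a plug 45 mm diameter, 8 mm deep, its lower 4 mm tapering in by 3 mm; on top a straight round black knob 22 mm diameter, 12 to 40 mm above the origin. Origin: centre of the plug's underside; z up along the knob.
- lid_medium: medium loose round metal lid, about 0.10 kg, lying knob up: disc 89 mm diameter, 8 to 12 mm above the origin; under it a plug 63 mm diameter, 8 mm deep, its lower 4 mm tapering in by 3 mm; on top a straight round black knob 22 mm diameter, 12 to 40 mm above the origin. Origin: centre of the plug's underside; z up along the knob.
- lid_large: large loose round metal lid, about 0.14 kg, lying knob up: disc 107 mm diameter, 8 to 12 mm above the origin; under it a plug 81 mm diameter, 8 mm deep, its lower 4 mm tapering in by 3 mm; on top a straight round black knob 22 mm diameter, 12 to 40 mm above the origin. Origin: centre of the plug's underside; z up along the knob.
- pot_small: small loose empty round steel pot, about 0.30 kg, open at the top: outside diameter 60 mm, inside 55 mm, height 52 mm. Origin: centre of its underside; z up. The small lid's plug has 5 mm to spare all round in it; seated, disc on the rim, the lid's origin is 44 mm above the pot's.
- pot_medium: medium loose empty round steel pot, about 0.42 kg, open at the top: outside diameter 78 mm, inside 73 mm, height 52 mm. Origin: centre of its underside; z up. The medium lid's plug has 5 mm to spare all round in it; seated, disc on the rim, the lid's origin is 44 mm above the pot's.
- pot_large: large loose empty round steel pot, about 0.55 kg, open at the top: outside diameter 96 mm, inside 91 mm, height 52 mm. Origin: centre of its underside; z up. The large lid's plug has 5 mm to spare all round in it; seated, disc on the rim, the lid's origin is 44 mm above the pot's.
- ramekin: bystander: white ceramic ramekin, open cup 60 mm diameter, 36 mm high; origin: centre of its underside. Not part of the job.
- shaker: bystander: steel shaker with domed perforated top, 50 mm diameter, 68 mm high; origin: centre of its underside. Not part of the job.
- tart_tin: bystander: low flared tart tin, copper side and flat brass-coloured top, 58 mm diameter at the top, 16 mm high, no knob; origin: centre of its underside. Not part of the job.
Not all that is in view belongs to the job. Leave any green or yellow look-alike of the pot_medium alone. What is shaped like the lid_large but green is not meant.

How it is judged:
At the end, for the whole second after the job is handed in: Each lid on its own pot: centred within 8 mm, its origin 40 to 48 mm above the pot's; lids and pots level within 0.08 rad, at rest; pots moved under 40 mm and standing on the table (within 6 mm); ramekin, shaker, tart tin moved under 30 mm, upright within 0.15 rad (horizontal distance between lid_small and pot_small below 0.008 m and z of lid_small in the frame of pot_small between 0.04 and 0.048 m and angle between each of lid_small, pot_small, lid_medium, pot_medium, lid_large, pot_large's own z axis and vertical below 0.08 rad and height (world z) of each of pot_small, pot_medium, pot_large below 0.006 m and distance of each of pot_small, pot_medium, pot_large from where it was at the start of the episode below 0.04 m and linear speed of each of lid_small, pot_small, lid_medium, pot_medium, lid_large, pot_large below 0.02 m/s and angular speed of each of lid_small, lid_medium, lid_large below 0.2 rad/s and horizontal distance between lid_medium and pot_medium below 0.008 m and z of lid_medium in the frame of pot_medium between 0.04 and 0.048 m and horizontal distance between lid_large and pot_large below 0.008 m and z of lid_large in the frame of pot_large between 0.04 and 0.048 m and distance of each of ramekin, shaker, tart_tin from where it was at the start of the episode below 0.03 m and angle between each of ramekin, shaker, tart_tin's own z axis and vertical below 0.15 rad); the robot touches nothing.
It fails at once if a pot is moved more than 40 mm from where it stood, or tipped over (0.35 rad) (distance of any of pot_small, pot_medium, pot_large from where it was at the start of the episode above 0.04 m or angle between any of pot_small, pot_medium, pot_large's own z axis and vertical above 0.35 rad).
It fails at once if the ramekin, shaker or tart tin is moved more than 30 mm, or tipped over (0.35 rad) (distance of any of ramekin, shaker, tart_tin from where it was at the start of the episode above 0.03 m or angle between any of ramekin, shaker, tart_tin's own z axis and vertical above 0.35 rad).
It also fails if it takes over 106 s, if anything falls off the work surface, if the arm or the gripper's body presses on something with over 40 N, if the wrist force passes 120 N, or if a joint passes its speed limit or range.

### The arm

A 6-joint arm with a two-finger parallel gripper is mounted at the origin on the work surface. World frame = base frame: x ahead of the robot, y to its left, z up, the work surface at z = 0. Lengths are in m, angles in rad, forces in N, time in s.
With the tool pointing down it reaches from about 0.375 to 0.9 m from the base axis. Payload 3.1 kg.
Tool frame: the origin (TCP) lies at the centre of the arm's flange, where the gripper is bolted on; the fingertips stand robot.tip_extent ahead of it and the grasp point (between the pads) lies 164 mm ahead of it (robot.tip_extent is the distance from the TCP to the fingertips, in m); z points along the fingers, y is the line along which they close (so a half turn about z gives the same grasp; the last joint's range is limited). The gripper opens to 87 mm and grips with 3 to 60 N. Pads are 19 mm wide; open, the fingers measure 117 mm over their backs; the gripper's body (75 mm by 190 mm) begins 51 mm behind the grasp point.
Start: joints at [0.931, 0.527, 1.433, -0, 1.181, -0.178], TCP at [0.278, 0.56, 0.405] pointing down, gripper open.
Joint ranges: [-3.08, 3.08], [-0.75, 2.2], [0.22, 2.44], [-1.43, 4.57], [0, 2.65], [-2.85, 2.85]. Speed limits (rad/s): [2.79, 2.79, 3.14, 3.14, 3.14, 3.14].

### API

Orientations are given as a unit quaternion [x, y, z, w].
In Python, from rig import get_obs, camera, hand_in, cut_out, robot gives the robot as it stands.
- The arm moves only by the tool step_arm, never from a script. Its argument "rows" is a list of rows, each a list of 6 numbers: the shift along the world's x, y, z in m, then the turn, a rotation vector about the world's x, y, z in degrees. A call has 1 to 12 rows; each row shifts and turns the commanded pose from where the row before left it; what a row does not reach is not made up. A row lasts 1/8 s, in which the tool goes at most 62.5 mm and 10.7 degrees, less where a joint would pass 70% of its speed; a pose out of reach is approached as far as the arm can. A call is refused whole if a number of a shift passes 0.0625 or a number of a turn 10.7, either way. A call with a gripper value outside its range is refused whole. "jaw" is the finger opening in m, from 0 to 0.087, set as the call begins (left out, the last holds). The fingers move at their own pace and stop on an object; "squeeze" is the grip in N (left out, the last holds). Time passes only in rows, so rows that do not move let the fingers close. It gives the time, the measured TCP pose, the force, the opening and the grip force at its end, in the units of the state.
- get_obs(): the state, without advancing time (a new reading comes with each control period).
- camera(name): name is "side" or "top" or "wrist"; returns a dict with "pixels" (400x640x3 uint8, blue, green, red), "depth" (400x640 float32, m along the optical axis (not along the pixel's ray), 0 where there is no reading), "fov_y" (degrees; the focal length in pixels is half the picture's height over the tangent of half this angle, whatever the lens; pixels are square), "cx", "cy" (the principal point, pixels), "k1" (the pictures are not rectified: a ray, as slopes to the right and down, at radius r is drawn at 1 + k1 r^2 times it, then the intrinsics apply), "extrinsics" (4x4, takes a point from camera to world coordinates); the wrist camera has in their place "mount" (4x4, takes a point from camera to tool coordinates, whose origin is the TCP and whose axes are the flange's). Camera axes: x right, y up, looking along -z (the intrinsics and any distortion apply to the point x, -y, -z); pixel columns grow to the right and rows downward; lengths in m; the calibration is good to about 2 mm. A picture is of the moment at which its call begins: read the wrist's pose just before it.
- hand_in(): hands the job in; it is judged then, once.
Trained networks look in the newest picture that a camera, given by its name, has taken for a name from the list of things; names that differ only in an ending like _2 or _b are one class to them, and where a whole thing is asked for, a point or a joint stands for the part that bears it (a point fixed in the world has none). Each returns a list of dicts, best first, with "confidence" (0 to 1); they miss things now and then, are a little off and sometimes report something else, mostly with a low value. They report only what shows in the picture. A call takes as long as a camera call. They do not tell look-alikes from the thing itself.
- cut_out(label, camera): "region" (400x640 bool, what is visible of it) and "extent" ([centre column, centre row, width, height] in pixels, round what is visible of it).
The state is a dict: "time": time; "q": joint angles; "joint_velocities": joint speeds; "joint_torque": joint torques, N m; "position": TCP position; "tool_rot": TCP orientation; "ft_force": force on the tool from outside, world axes, zero at the start; "moment": the same for the moment, N m; "grip_width": finger opening in m; "grip_force": force on a finger pad.
Only numpy, scipy, OpenCV 4.12 (cv2) and the standard library are available. Lean on these libraries where they do the work, as an engineer would, in place of code of your own. Each camera call takes 0.05 s, during which the arm holds its last target. There are 200 camera calls.

## Working session

There is one attempt and no reset: what is moved stays moved. The work goes in short steps, Python scripts to look and compute and a tool call to move; the robot and the scene stay as the last step left them, time stands still between calls to the robot, and variables do not carry over. Pictures are saved under pics/ and viewed, at most 14 in all, crops included, and the job is handed in when it is done.

Besides the shell and the picture viewer there is one more tool, called as name(argument=value, ...), one argument or row to a line, values as JSON. step_arm: Moves the arm, as the interface text tells. Its arguments: {"type":"object","properties":{"rows":{"type":"array"},"jaw":{"type":"number"},"squeeze":{"type":"number"}},"required":["rows"]}

```bash
mkdir -p pics; ls; cat > h.py <<'E'
import numpy as np, cv2
from rig import get_obs, camera, hand_in, cut_out, robot
from scipy.spatial.transform import Rotation as R
def cam(name):
    o=get_obs(); c=camera(name)
    if 'extrinsics' in c: T=np.array(c['extrinsics'])
    else:
        M=np.eye(4);M[:3,:3]=R.from_quat(o['tool_rot']).as_matrix();M[:3,3]=o['position'];T=M@np.array(c['mount'])
    c['T']=T; return c
def cloud(c):
    d=c['depth'];h,w=d.shape;f=h/2/np.tan(np.radians(c['fov_y'])/2)
    v,u=np.mgrid[:h,:w].astype(float)
    K=np.array([[f,0,c['cx']],[0,f,c['cy']],[0,0,1.]])
    p=cv2.undistortPoints(np.stack([u.ravel(),v.ravel()],1)[:,None],K,np.array([c['k1'],0,0,0.]))[:,0]
    x=p[:,0].reshape(h,w);y=p[:,1].reshape(h,w)
    P=np.stack([x*d,-y*d,-d,np.ones_like(d)],-1)@c['T'].T
    P=P[...,:3]; P[d<=0]=np.nan
    return P
E
python3 - <<'E'
from h import *
print(robot.tip_extent)
for n in ['top','side']:
    c=cam(n);cv2.imwrite(f'pics/{n}0.png',c['pixels'])
    P=cloud(c);print(n,c['T'][:3,3].round(2))
    for l in ['lid_small','lid_medium','lid_large','pot_small','pot_medium','pot_large','ramekin','shaker','tart_tin']:
        for r in cut_out(l,n)[:4]:
            Q=P[r['region']]; Q=Q[~np.isnan(Q[:,0])]
            z=np.nanpercentile(Q[:,2],95); S=Q[Q[:,2]>z-.01]
            print(l,round(r['confidence'],2),np.round(r['extent']),'mean',np.nanmedian(Q,0).round(3),'top',S.mean(0).round(3),'z95',z.round(3))
E
```

```text
pics
0.1822
top [ 0.41 -0.05  0.97]
lid_small 0.77 [423. 245.  25.  28.] mean [ 0.458 -0.296  0.012] top [ 0.458 -0.296  0.039] z95 0.039
lid_medium 0.85 [299. 173.  31.  30.] mean [0.626 0.024 0.012] top [0.628 0.024 0.039] z95 0.039
lid_large 0.81 [379. 302.  42.  43.] mean [ 0.314 -0.188  0.012] top [ 0.315 -0.187  0.039] z95 0.028
lid_large 0.73 [257. 300.  38.  43.] mean [0.323 0.115 0.013] top [0.324 0.115 0.039] z95 0.031
lid_large 0.72 [318. 247.  43.  51.] mean [ 0.445 -0.03   0.012] top [ 0.446 -0.03   0.013] z95 0.016
pot_small 0.81 [203. 237.  26.  24.] mean [0.461 0.261 0.011] top [0.46  0.249 0.049] z95 0.052
pot_medium 0.71 [414. 169.  35.  35.] mean [ 0.649 -0.275  0.007] top [ 0.644 -0.272  0.05 ] z95 0.052
pot_medium 0.69 [465. 182.  39.  32.] mean [ 0.62  -0.406  0.011] top [ 0.618 -0.395  0.049] z95 0.051
pot_medium 0.57 [433. 115.  34.  35.] mean [ 0.794 -0.329  0.015] top [ 0.786 -0.325  0.05 ] z95 0.052
pot_medium 0.4 [357. 232.  25.  26.] mean [ 0.475 -0.123  0.063] top [ 0.476 -0.126  0.064] z95 0.069
pot_large 0.79 [196. 167.  41.  45.] mean [0.646 0.288 0.0
[... 1419 characters left out ...]
324  0.047] z95 0.05
pot_medium 0.67 [337. 138.  32.  36.] mean [ 0.643 -0.269  0.029] top [ 0.641 -0.268  0.047] z95 0.051
pot_medium 0.63 [368. 114.  29.  34.] mean [ 0.614 -0.389  0.03 ] top [ 0.613 -0.398  0.047] z95 0.05
pot_large 0.84 [193. 324.  70.  65.] mean [0.649 0.28  0.01 ] top [0.639 0.283 0.048] z95 0.051
ramekin 0.7 [249. 258.  35.  33.] mean [0.639 0.12  0.018] top [0.635 0.122 0.032] z95 0.035
shaker 0.64 [378. 195.  26.  37.] mean [ 0.472 -0.111  0.051] top [ 0.474 -0.121  0.063] z95 0.066
shaker 0.52 [191. 324.  69.  64.] mean [0.65  0.28  0.009] top [0.638 0.284 0.047] z95 0.05
tart_tin 0.91 [316. 301.  32.  30.] mean [0.482 0.141 0.016] top [0.483 0.141 0.016] z95 0.018
```

View pics/top0.png

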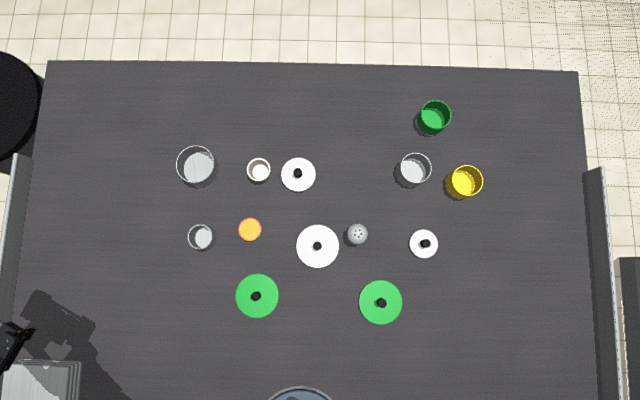

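View pics/side0.png

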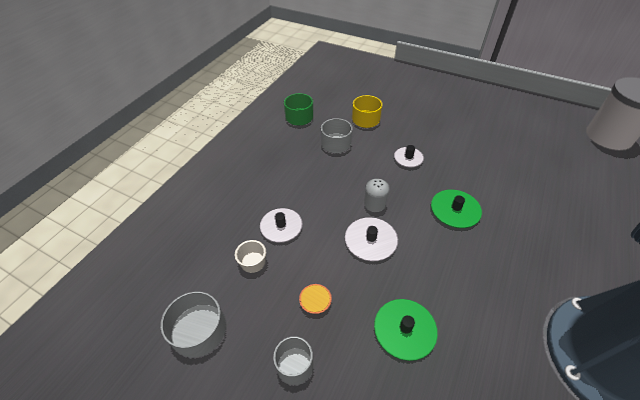

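The top view shows grey pots at (195,165) large, (200,237) small and (415,170) medium. The white lids are at (317,246) large, (298,174) medium and (424,244) small. The green and yellow things are look-alikes, so I'll refine the positions with circle fits.

```bash
cat >> h.py <<'E'
from scipy.optimize import least_squares
S={'lid_small':(.458,-.296,.0355),'lid_medium':(.628,.024,.0445),'lid_large':(.445,-.029,.0535),'pot_small':(.46,.255,.029),'pot_medium':(.643,-.271,.038),'pot_large':(.641,.283,.047)}
def fit(P,x,y,r,z0,z1,ring):
    Q=P.reshape(-1,3);Q=Q[~np.isnan(Q[:,0])]
    Q=Q[(Q[:,2]>z0)&(Q[:,2]<z1)&(np.hypot(Q[:,0]-x,Q[:,1]-y)<r+.02)]
    if ring: # rim points
        s=least_squares(lambda p:np.hypot(*(Q[:,:2]-p).T)-r,[x,y],loss='soft_l1',f_scale=.002); return s.x,len(Q),np.sqrt(np.mean(s.fun**2))
    m,rr=cv2.minEnclosingCircle((Q[:,:2]*1000).astype(np.float32)); return np.array(m)/1000,len(Q),rr/1000
E
python3 - <<'E'
from h import *
o=get_obs();print(o['time'],R.from_quat(o['tool_rot']).as_matrix().round(2).tolist())
for n in ['top','side']:
    P=cloud(cam(n))
    for k,(x,y,r) in S.items():
        if 'lid' in k:
            print(n,k,'disc',fit(P,x,y,r,.007,.018,0),'knob',fit(P,x,y,0.0,.034,.05,0))
        else: print(n,k,fit(P,x,y,r,.048,.06,1))
E
```

```text
1.0 [[-0.9, 0.44, 0.0], [0.44, 0.9, 0.0], [-0.0, 0.0, -1.0]]
top lid_small disc (array([ 0.45780472, -0.29755756]), 547, 0.035699256896972655) knob (array([ 0.45742038, -0.29727856]), 64, 0.010934728622436524)
top lid_medium disc (array([0.62927362, 0.02427651]), 836, 0.04505303955078125) knob (array([0.62851831, 0.02451071]), 59, 0.010987127304077148)
top lid_large disc (array([ 0.44616464, -0.02995541]), 1367, 0.053402721405029295) knob (array([ 0.44632843, -0.03035561]), 60, 0.010401277542114258)
top pot_small (array([0.4603562 , 0.25305597]), 101, np.float64(0.0009579416580239908))
top pot_medium (array([ 0.64371777, -0.27064576]), 119, np.float64(0.0009530316542449778))
top pot_large (array([0.64081404, 0.27952638]), 165, np.float64(0.001017299159729661))
side lid_small disc (array([ 0.45765918, -0.29639957]), 381, 0.03641253662109375) knob (array([ 0.45706042, -0.29670914]), 52, 0.010760446548461915)
side lid_medium disc (array([0.62810986, 0.02371138]), 998, 0.04541236114501953) knob (array([0.62892218, 0.02430344]), 80, 0.011221468925476074)
side lid_large disc (array([ 0.44607373, -0.03049956]), 1662, 0.05420443344116211) knob (array([ 0.44555811, -0.02958147]), 85, 0.010707961082458497)
side pot_small (array([0.45985243, 0.25455503]), 235, np.float64(0.0009407566481665235))
side pot_medium (array([ 0.64303849, -0.27025522]), 112, np.float64(0.0013350315046844286))
side pot_large (array([0.63924162, 0.28016371]), 339, np.float64(0.0013039895207264392))
```

step_arm(
  rows=[
    [0.014, -0.049, -0.008, 0, 0, 0],
    [0.014, -0.049, -0.008, 0, 0, 0],
    [0.014, -0.049, -0.008, 0, 0, 0],
    [0.014, -0.049, -0.008, 0, 0, 0],
    [0.014, -0.049, -0.008, 0, 0, 0],
    [0.014, -0.049, -0.008, 0, 0, 0],
    [0.014, -0.049, -0.008, 0, 0, 0],
    [0.014, -0.049, -0.008, 0, 0, 0],
    [0.014, -0.049, -0.008, 0, 0, 0],
    [0.014, -0.049, -0.008, 0, 0, 0],
    [0.014, -0.049, -0.008, 0, 0, 0],
    [0, 0, 0, 0, 0, 0],
  ],
  jaw=0.05,
  squeeze=20,
)

```text
time: 2.6
position: [0.4336, 0.0177, 0.3166]
tool_rot: [0.231, 0.973, -0.0, 0.001]
ft_force: [-0.2, 0.7, 0.4]
grip_width: 0.0499
grip_force: 0.0
```

step_arm(
  rows=[
    [0.0125, -0.0477, 0, 0, 0, 0],
    [0, 0, -0.03, 0, 0, 0],
    [0, 0, -0.03, 0, 0, 0],
    [0, 0, -0.03, 0, 0, 0],
    [0, 0, 0, 0, 0, 0],
    [0, 0, 0, 0, 0, 0],
  ],
)

```text
time: 3.35
position: [0.4445, -0.0263, 0.2275]
tool_rot: [0.228, 0.974, 0.0, 0.0]
ft_force: [-0.1, 0.2, 0.3]
grip_width: 0.05
grip_force: 0.0
```

```bash
python3 - <<'E'
from h import *
c=cam('wrist');cv2.imwrite('pics/w1.png',c['pixels']);P=cloud(c);print(get_obs()['position'])
x,y,r=S['lid_large'];print(fit(P,x,y,r,.005,.018,0),fit(P,x,y,0.0,.034,.05,0))
E
```

```text
[ 0.44466759 -0.02644132  0.22776191]
(array([ 0.44636725, -0.03008308]), 12298, 0.05361999130249023) (array([ 0.44557407, -0.0297339 ]), 838, 0.010796442985534668)
```

View pics/w1.png

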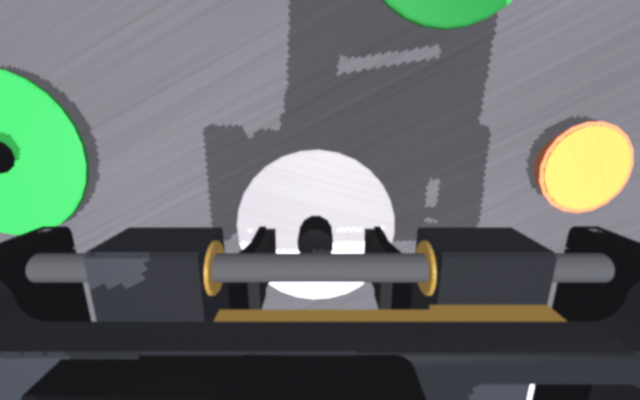

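The wrist view shows the white lid with its knob at (316,235), between the fingers. I'll correct by a few mm, descend and grip.

step_arm(
  rows=[
    [0.0015, -0.0035, -0.015, 0, 0, 0],
    [0, 0, -0.014, 0, 0, 0],
    [0, 0, 0, 0, 0, 0],
    [0, 0, 0, 0, 0, 0],
  ],
)

```text
time: 3.9
position: [0.4457, -0.0304, 0.1975]
tool_rot: [0.228, 0.974, 0.0, -0.0]
ft_force: [-0.9, 0.6, 0.2]
grip_width: 0.0499
grip_force: 0.0
```

step_arm(
  rows=[
    [0, 0, 0, 0, 0, 0],
    [0, 0, 0, 0, 0, 0],
    [0, 0, 0, 0, 0, 0],
    [0, 0, 0, 0, 0, 0],
  ],
  jaw=0.01,
  squeeze=20,
)

```text
time: 4.4
position: [0.4459, -0.0304, 0.1979]
tool_rot: [0.228, 0.974, -0.0, 0.0]
ft_force: [0.2, 0.6, 1.1]
grip_width: 0.0215
grip_force: 20.0
```

step_arm(
  rows=[
    [0, 0, 0.03, 0, 0, 0],
    [0, 0, 0.03, 0, 0, 0],
    [0, 0, 0.03, 0, 0, 0],
    [0.024, 0.038, 0.02, 0, 0, 0],
    [0.024, 0.039, 0, 0, 0, 0],
    [0.024, 0.039, 0, 0, 0, 0],
    [0.024, 0.039, 0, 0, 0, 0],
    [0.024, 0.039, 0, 0, 0, 0],
    [0.024, 0.039, 0, 0, 0, 0],
    [0.024, 0.039, 0, 0, 0, 0],
    [0.024, 0.038, 0, 0, 0, 0],
    [0, 0, 0, 0, 0, 0],
  ],
)

```text
time: 5.9
position: [0.6385, 0.2823, 0.3071]
tool_rot: [0.227, 0.974, 0.001, 0.001]
ft_force: [-0.1, -1.6, -1.7]
grip_width: 0.0215
grip_force: 20.0
```

```bash
cat >> h.py <<'E'
def chk(lid,pot,side=True):
    """lid held: disc centre near TCP; pot rim fit"""
    o=get_obs();t=np.array(o['position']);print('tcp',t.round(4),o['ft_force'])
    for n in ['wrist']+['side','top']*side:
        c=cam(n);P=cloud(c)
        z=t[2]-.198+.012
        try: print(n,'lid',fit(P,t[0],t[1],S[lid][2],z-.006,z+.006,0))
        except Exception as e: print(n,e)
        x,y,r=S[pot]; print(n,'pot',fit(P,x,y,r,.048,.056,1)); cv2.imwrite(f'pics/{lid}_{n}.png',c['pixels'])
E
python3 -c "
from h import *
chk('lid_large','pot_large')"
```

```text
tcp [0.6385 0.2823 0.3071] [-0.13679979 -1.59137076 -1.66840521]
wrist lid (array([0.63329987, 0.28553317]), 12716, 0.05256950378417969)
wrist pot (array([0.641, 0.283]), 0, np.float64(nan))
side lid (array([0.63561707, 0.28035913]), 2394, 0.053014842987060544)
side pot (array([0.64020531, 0.28020955]), 170, np.float64(0.0009781846730672853))
top lid (array([0.63728381, 0.27958792]), 224, 0.05373357009887696)
top pot (array([0.6408224 , 0.27976343]), 52, np.float64(0.001049389248536524))
  return _methods._mean(a, axis=axis, dtype=dtype,
  ret = ret.dtype.type(ret / rcount)
```

```bash
cat >> h.py <<'E'
def tilt(r):
    for n in ['wrist','side']:
        o=get_obs();t=np.array(o['position']);P=cloud(cam(n)).reshape(-1,3);z=t[2]-.186
        Q=P[(abs(P[:,2]-z)<.01)&(np.hypot(P[:,0]-t[0],P[:,1]-t[1])<r+.008)&(np.hypot(P[:,0]-t[0],P[:,1]-t[1])>.02)]
        A=np.c_[Q[:,:2]-t[:2],np.ones(len(Q))];k=np.ones(len(Q),bool)
        for _ in range(4):
            s=np.linalg.lstsq(A[k],Q[k,2],rcond=None)[0];e=Q[:,2]-A@s;k=abs(e)<.003
        G=Q[k];d=np.hypot(*(G[:,:2]-t[:2]).T)
        # circle from boundary: farthest radial extent per angular bin
        a=np.degrees(np.arctan2(G[:,1]-t[1],G[:,0]-t[0]))//20
        print(n,'slope',s.round(4),'z at centre rel nominal',round(s[2]-z,4),{int(b*20):round(d[a==b].max()*1000,1) for b in np.unique(a)})
E
python3 -c "
from h import *
tilt(.0535)"
```

```text
wrist slope [-0.0027 -0.002   0.1207] z at centre rel nominal -0.0001 {-180: np.float64(53.9), -160: np.float64(53.7), -140: np.float64(53.7), -120: np.float64(29.2), -60: np.float64(46.2), -40: np.float64(44.7), -20: np.float64(46.1), 0: np.float64(29.4), 40: np.float64(28.5), 60: np.float64(53.2), 80: np.float64(53.3), 100: np.float64(53.4), 120: np.float64(53.7), 140: np.float64(53.8), 160: np.float64(53.9)}
side slope [-0.0014 -0.0025  0.12  ] z at centre rel nominal -0.0011 {-180: np.float64(54.6), -160: np.float64(54.6), -140: np.float64(54.2), -120: np.float64(54.1), -100: np.float64(53.7), -60: np.float64(26.6), -40: np.float64(49.9), -20: np.float64(50.6), 20: np.float64(30.9), 40: np.float64(51.2), 60: np.float64(51.4), 80: np.float64(52.3), 100: np.float64(53.5), 120: np.float64(54.4), 140: np.float64(55.3), 160: np.float64(54.6)}
```

View pics/lid_large_side.png

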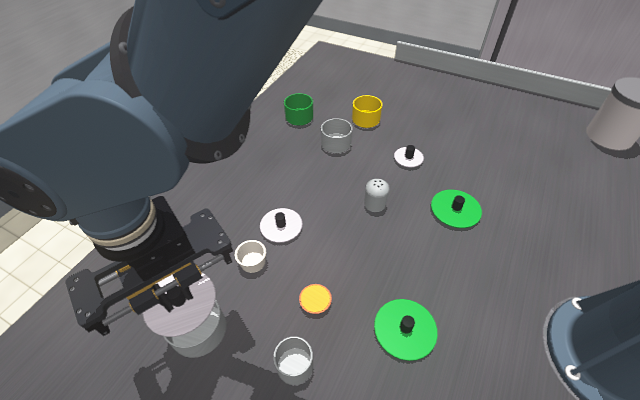

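The lid hangs level and is centred on the TCP, above the pot at (193,325) in the side view. I'll lower it now.

step_arm(
  rows=[
    [0.002, -0.0023, -0.02, 0, 0, 0],
    [0, 0, -0.02, 0, 0, 0],
    [0, 0, -0.01, 0, 0, 0],
    [0, 0, 0, 0, 0, 0],
    [0, 0, 0, 0, 0, 0],
  ],
)

```text
time: 6.78
position: [0.6401, 0.2774, 0.2579]
tool_rot: [0.228, 0.974, 0.0, 0.0]
ft_force: [-0.0, -0.6, -2.1]
grip_width: 0.0214
grip_force: 20.0
```

step_arm(
  rows=[
    [0.0004, 0.0026, 0, 0, 0, 0],
    [0, 0, -0.007, 0, 0, 0],
    [0, 0, -0.004, 0, 0, 0],
    [0, 0, -0.003, 0, 0, 0],
    [0, 0, 0, 0, 0, 0],
    [0, 0, 0, 0, 0, 0],
  ],
)

```text
time: 7.52
position: [0.6404, 0.2799, 0.2438]
tool_rot: [0.228, 0.974, 0.0, 0.0]
ft_force: [0.7, 0.4, -0.4]
grip_width: 0.0213
grip_force: 20.0
```

step_arm(
  rows=[
    [0, 0, -0.0015, 0, 0, 0],
    [0, 0, 0, 0, 0, 0],
    [0, 0, 0, 0, 0, 0],
  ],
)

```text
time: 7.9
position: [0.6403, 0.2799, 0.2423]
tool_rot: [0.228, 0.974, 0.0, 0.0]
ft_force: [-0.0, 0.6, -0.6]
grip_width: 0.0212
grip_force: 20.0
```

step_arm(
  rows=[
    [0, 0, 0, 0, 0, 0],
    [0, 0, 0, 0, 0, 0],
    [0, 0, 0, 0, 0, 0],
    [0, 0, 0.02, 0, 0, 0],
    [0, 0, 0.03, 0, 0, 0],
    [0, 0, 0.03, 0, 0, 0],
    [0, -0.06, 0.01, 0, 0, 0],
    [0, -0.06, 0, 0, 0, 0],
    [0, -0.06, 0, 0, 0, 0],
    [0, -0.06, 0, 0, 0, 0],
    [0, 0, 0, 0, 0, 0],
  ],
  jaw=0.05,
)

```text
time: 9.28
position: [0.6408, 0.0353, 0.3341]
tool_rot: [0.231, 0.973, -0.0, 0.001]
ft_force: [-0.1, 1.3, 0.3]
grip_width: 0.0499
grip_force: 0.0
```

```bash
cat >> h.py <<'E'
def seat(lid,pot):
    x,y,r=S[pot]
    for n in ['top','side']:
        P=cloud(cam(n)); 
        Q=P.reshape(-1,3);Q=Q[(abs(Q[:,2]-.056)<.012)&(np.hypot(Q[:,0]-x,Q[:,1]-y)<S[lid][2]+.01)]
        d=np.hypot(Q[:,0]-x,Q[:,1]-y);Q=Q[d>.016];s=np.linalg.lstsq(np.c_[Q[:,:2]-[x,y],np.ones(len(Q))],Q[:,2],rcond=None)[0]
        print(n,'disc',fit(P,x,y,S[lid][2],.048,.062,0),'knob',fit(P,x,y,0.,.077,.095,0),'slope,z',s.round(3))
E
python3 - <<'E'
from h import *
seat('lid_large','pot_large')
for n in ['side','top']:
    P=cloud(cam(n)); x,y,r=S['lid_medium'];print(n,fit(P,x,y,r,.007,.018,0))
E
```

```text
top disc (array([0.64931482, 0.30264301]), 430, 0.0464510612487793) knob (array([0.63991907, 0.28134949]), 38, 0.010243818283081055) slope,z [-0.002 -0.017  0.057]
side disc (array([0.63859546, 0.27823849]), 2963, 0.05443576431274414) knob (array([0.63968683, 0.27982092]), 142, 0.010937296867370605) slope,z [ 0.002 -0.003  0.055]
side (array([0.62807227, 0.02391846]), 1001, 0.04543243408203125)
top (array([0.61299042, 0.01875638]), 304, 0.034193840026855465)
```

step_arm(
  rows=[
    [-0.012, -0.011, -0.02, 0, 0, 0],
    [0, 0, -0.03, 0, 0, 0],
    [0, 0, -0.03, 0, 0, 0],
    [0, 0, -0.025, 0, 0, 0],
    [0, 0, 0, 0, 0, 0],
    [0, 0, 0, 0, 0, 0],
  ],
)

```text
time: 10.22
position: [0.6287, 0.0301, 0.2281]
tool_rot: [0.228, 0.974, 0.0, 0.001]
ft_force: [0.6, -0.6, 0.7]
grip_width: 0.0501
grip_force: 0.0
```

```bash
python3 - <<'E'
from h import *
P=cloud(cam('wrist'));x,y,r=S['lid_medium'];print(fit(P,x,y,r,.007,.018,0),fit(P,x,y,0.0,.034,.05,0))
E
```

```text
(array([0.62902979, 0.02413742]), 8021, 0.04458565902709961) (array([0.62493201, 0.02118888]), 887, 0.015743026733398436)
```

step_arm(
  rows=[
    [0.0003, -0.006, -0.015, 0, 0, 0],
    [0, 0, -0.015, 0, 0, 0],
    [0, 0, 0, 0, 0, 0],
    [0, 0, 0, 0, 0, 0],
  ],
)

```text
time: 10.78
position: [0.6285, 0.0228, 0.1969]
tool_rot: [0.228, 0.974, -0.0, -0.0]
ft_force: [0.1, 0.0, 0.1]
grip_width: 0.0502
grip_force: 0.0
```

step_arm(
  rows=[
    [0, 0, 0, 0, 0, 0],
    [0, 0, 0, 0, 0, 0],
    [0, 0, 0, 0, 0, 0],
    [0, 0, 0, 0, 0, 0],
  ],
  jaw=0.01,
)

```text
time: 11.28
position: [0.6287, 0.023, 0.1975]
tool_rot: [0.228, 0.974, 0.0, 0.0]
ft_force: [0.4, 0.0, 0.4]
grip_width: 0.0217
grip_force: 20.0
```

step_arm(
  rows=[
    [0, 0, 0.03, 0, 0, 0],
    [0, 0, 0.03, 0, 0, 0],
    [0, 0, 0.03, 0, 0, 0],
    [0.002, -0.041, 0.02, 0, 0, 0],
    [0.002, -0.042, 0, 0, 0, 0],
    [0.002, -0.042, 0, 0, 0, 0],
    [0.002, -0.042, 0, 0, 0, 0],
    [0.002, -0.042, 0, 0, 0, 0],
    [0.002, -0.042, 0, 0, 0, 0],
    [0.0027, -0.042, 0, 0, 0, 0],
    [0, 0, 0, 0, 0, 0],
    [0, 0, 0, 0, 0, 0],
  ],
)

```text
time: 12.78
position: [0.6428, -0.2697, 0.3066]
tool_rot: [0.229, 0.974, 0.001, -0.001]
ft_force: [-0.3, -0.3, -1.3]
grip_width: 0.0215
grip_force: 20.0
```

```bash
python3 -c "
from h import *
tilt(.0445)
x,y,r=S['pot_medium'];P=cloud(cam('side'));print(fit(P,x,y,r,.048,.056,1))"
```

```text
wrist slope [-0.0015 -0.0002  0.121 ] z at centre rel nominal 0.0004 {-180: np.float64(45.0), -160: np.float64(44.4), -140: np.float64(44.2), -120: np.float64(28.4), -60: np.float64(44.0), -40: np.float64(43.7), -20: np.float64(43.7), 0: np.float64(31.3), 40: np.float64(28.9), 60: np.float64(44.8), 80: np.float64(45.1), 100: np.float64(45.1), 120: np.float64(45.4), 140: np.float64(45.4), 160: np.float64(45.2)}
side slope [ 0.001  -0.0086  0.1203] z at centre rel nominal -0.0005 {-180: np.float64(45.4), -160: np.float64(45.0), -140: np.float64(45.1), -120: np.float64(44.9), -40: np.float64(42.3), -20: np.float64(44.2), 0: np.float64(43.5), 20: np.float64(42.9), 40: np.float64(44.3), 60: np.float64(44.2), 80: np.float64(45.2), 100: np.float64(46.4), 120: np.float64(46.3), 140: np.float64(46.0), 160: np.float64(45.6)}
(array([ 0.64299083, -0.27019627]), 110, np.float64(0.0013247237894551283))
```

step_arm(
  rows=[
    [0.001, -0.0015, -0.02, 0, 0, 0],
    [0, 0, -0.02, 0, 0, 0],
    [0, 0, -0.008, 0, 0, 0],
    [0, 0, 0, 0, 0, 0],
    [0, 0, 0, 0, 0, 0],
  ],
)

```text
time: 13.55
position: [0.6445, -0.2718, 0.2595]
tool_rot: [0.228, 0.974, -0.0, 0.0]
ft_force: [0.3, -0.4, -1.3]
grip_width: 0.0216
grip_force: 20.0
```

step_arm(
  rows=[
    [-0.0005, 0.0006, 0, 0, 0, 0],
    [0, 0, -0.008, 0, 0, 0],
    [0, 0, -0.005, 0, 0, 0],
    [0, 0, -0.004, 0, 0, 0],
    [0, 0, 0, 0, 0, 0],
    [0, 0, 0, 0, 0, 0],
  ],
)

```text
time: 14.3
position: [0.6438, -0.271, 0.2422]
tool_rot: [0.228, 0.974, 0.0, -0.0]
ft_force: [-0.2, -0.3, -1.2]
grip_width: 0.0213
grip_force: 20.0
```

step_arm(
  rows=[
    [0, 0, -0.0008, 0, 0, 0],
    [0, 0, 0, 0, 0, 0],
    [0, 0, 0, 0, 0, 0],
  ],
)

```text
time: 14.68
position: [0.6438, -0.271, 0.2415]
tool_rot: [0.228, 0.974, -0.0, 0.0]
ft_force: [0.2, -0.1, -1.2]
grip_width: 0.0218
grip_force: 20.0
```

step_arm(
  rows=[
    [0, 0, 0, 0, 0, 0],
    [0, 0, 0, 0, 0, 0],
    [0, 0, 0, 0, 0, 0],
    [0, 0, 0.02, 0, 0, 0],
    [0, 0, 0.03, 0, 0, 0],
    [0, 0, 0.03, 0, 0, 0],
    [-0.046, -0.006, 0, 0, 0, 0],
    [-0.047, -0.007, 0, 0, 0, 0],
    [-0.047, -0.007, 0, 0, 0, 0],
    [-0.047, -0.006, 0, 0, 0, 0],
    [0, 0, 0, 0, 0, 0],
    [0, 0, 0, 0, 0, 0],
  ],
  jaw=0.05,
)

```text
time: 16.18
position: [0.4575, -0.2976, 0.3228]
tool_rot: [0.229, 0.974, -0.001, 0.002]
ft_force: [0.3, -0.1, 0.5]
grip_width: 0.0502
grip_force: 0.0
```

```bash
python3 - <<'E'
from h import *
seat('lid_medium','pot_medium')
E
```

```text
top disc (array([ 0.64366846, -0.27139667]), 904, 0.04484410858154297) knob (array([ 0.64344073, -0.27076257]), 70, 0.010786714553833008) slope,z [ 0.002 -0.001  0.056]
side disc (array([ 0.64305469, -0.27022223]), 569, 0.04527248001098633) knob (array([ 0.64286194, -0.26963382]), 53, 0.011367111206054688) slope,z [ 0.01  -0.018  0.055]
```

Medium is seated. Next is the small lid.

step_arm(
  rows=[
    [0, 0.0005, -0.03, 0, 0, 0],
    [0, 0, -0.03, 0, 0, 0],
    [0, 0, -0.034, 0, 0, 0],
    [0, 0, 0, 0, 0, 0],
    [0, 0, 0, 0, 0, 0],
  ],
)

```text
time: 16.9
position: [0.4577, -0.2966, 0.2281]
tool_rot: [0.228, 0.974, -0.0, 0.001]
ft_force: [0.4, 0.4, -0.6]
grip_width: 0.0503
grip_force: 0.0
```

```bash
python3 - <<'E'
from h import *
P=cloud(cam('wrist'));x,y,r=S['lid_small'];print(fit(P,x,y,r,.007,.018,0))
E
```

```text
(array([ 0.45771854, -0.29669662]), 5606, 0.0354524154663086)
```

step_arm(
  rows=[
    [0, 0, -0.015, 0, 0, 0],
    [0, 0, -0.015, 0, 0, 0],
    [0, 0, 0, 0, 0, 0],
    [0, 0, 0, 0, 0, 0],
  ],
)

```text
time: 17.45
position: [0.4567, -0.2965, 0.1972]
tool_rot: [0.228, 0.974, 0.0, -0.0]
ft_force: [-0.2, -0.5, 0.5]
grip_width: 0.0502
grip_force: 0.0
```

step_arm(
  rows=[
    [0, 0, 0, 0, 0, 0],
    [0, 0, 0, 0, 0, 0],
    [0, 0, 0, 0, 0, 0],
    [0, 0, 0, 0, 0, 0],
  ],
  jaw=0.01,
)

```text
time: 17.95
position: [0.4568, -0.2965, 0.1976]
tool_rot: [0.228, 0.974, -0.0, 0.0]
ft_force: [-1.0, 0.1, 1.4]
grip_width: 0.0216
grip_force: 20.0
```

step_arm(
  rows=[
    [0, 0, 0.03, 0, 0, 0],
    [0, 0, 0.03, 0, 0, 0],
    [0, 0, 0.03, 0, 0, 0],
    [0, 0, 0.03, 0, 0, 0],
    [0, 0, 0, 0, 0, 0],
  ],
)

```text
time: 18.58
position: [0.4573, -0.2969, 0.3195]
tool_rot: [0.228, 0.974, -0.001, 0.002]
ft_force: [-0.1, 0.1, -1.4]
grip_width: 0.0214
grip_force: 20.0
```

step_arm(
  rows=[
    [0, 0.05, 0, 0, 0, 0],
    [0, 0.05, 0, 0, 0, 0],
    [0, 0.05, 0, 0, 0, 0],
    [0, 0.05, 0, 0, 0, 0],
    [0, 0.05, 0, 0, 0, 0],
    [0, 0.05, 0, 0, 0, 0],
    [0, 0.05, 0, 0, 0, 0],
    [0, 0.05, 0, 0, 0, 0],
    [0, 0.05, 0, 0, 0, 0],
    [0.0015, 0.05, -0.005, 0, 0, 0],
    [0.0015, 0.05, -0.005, 0, 0, 0],
    [0, 0, 0, 0, 0, 0],
  ],
)

```text
time: 20.08
position: [0.459, 0.2563, 0.3059]
tool_rot: [0.226, 0.974, -0.0, -0.001]
ft_force: [0.4, -1.2, -0.9]
grip_width: 0.0211
grip_force: 20.0
```

step_arm(
  rows=[
    [0, 0, 0, 0, 0, 0],
  ],
)

```text
time: 20.2
position: [0.4591, 0.2532, 0.3063]
tool_rot: [0.228, 0.974, -0.001, -0.001]
ft_force: [-0.5, 0.2, -0.4]
grip_width: 0.0214
grip_force: 20.0
```

```bash
python3 -c "
from h import *
tilt(.0355)
x,y,r=S['pot_small'];P=cloud(cam('side'));print(fit(P,x,y,r,.048,.056,1))"
```

```text
wrist slope [-0.0011 -0.0026  0.1205] z at centre rel nominal 0.0002 {-180: np.float64(35.0), -160: np.float64(35.2), -140: np.float64(35.3), -120: np.float64(29.2), -60: np.float64(36.2), -40: np.float64(37.1), -20: np.float64(36.1), 0: np.float64(29.3), 40: np.float64(28.3), 60: np.float64(29.3), 80: np.float64(34.8), 100: np.float64(34.7), 120: np.float64(34.7), 140: np.float64(34.7), 160: np.float64(34.9)}
side slope [ 0.0216 -0.0184  0.1206] z at centre rel nominal -0.0 {-180: np.float64(35.4), -160: np.float64(35.8), -140: np.float64(34.9), 80: np.float64(34.2), 100: np.float64(34.4), 120: np.float64(34.6), 140: np.float64(35.0), 160: np.float64(35.2)}
(array([0.46029971, 0.25407409]), 112, np.float64(0.0008264659737475396))
```

Lid centre is about TCP + (0.0006, -0.0008), so the target TCP is (0.4595, 0.2548).

step_arm(
  rows=[
    [0.0004, 0.0016, -0.02, 0, 0, 0],
    [0, 0, -0.02, 0, 0, 0],
    [0, 0, -0.007, 0, 0, 0],
    [0, 0, 0, 0, 0, 0],
    [0, 0, 0, 0, 0, 0],
  ],
)

```text
time: 20.98
position: [0.4605, 0.2549, 0.2611]
tool_rot: [0.229, 0.974, 0.0, 0.001]
ft_force: [-0.0, 0.8, -0.4]
grip_width: 0.0216
grip_force: 20.0
```

step_arm(
  rows=[
    [-0.0008, 0, -0.007, 0, 0, 0],
    [0, 0, -0.006, 0, 0, 0],
    [0, 0, -0.003, 0, 0, 0],
    [0, 0, -0.003, 0, 0, 0],
    [0, 0, 0, 0, 0, 0],
    [0, 0, 0, 0, 0, 0],
  ],
)

```text
time: 21.72
position: [0.4593, 0.2552, 0.2416]
tool_rot: [0.228, 0.974, 0.0, 0.0]
ft_force: [0.1, 0.3, 3.0]
grip_width: 0.0215
grip_force: 20.0
```

Contact at 3 N, at seated height. I'll release, then retreat.

step_arm(
  rows=[
    [0, 0, 0, 0, 0, 0],
    [0, 0, 0, 0, 0, 0],
    [0, 0, 0, 0, 0, 0],
    [0, 0, 0.02, 0, 0, 0],
    [0, 0, 0.03, 0, 0, 0],
    [0, 0, 0.03, 0, 0, 0],
    [0, 0, 0.05, 0, 0, 0],
    [-0.02, -0.05, 0.03, 0, 0, 0],
    [-0.02, -0.06, 0, 0, 0, 0],
    [0, -0.06, 0, 0, 0, 0],
    [0, -0.06, 0, 0, 0, 0],
    [0, 0, 0, 0, 0, 0],
  ],
  jaw=0.05,
)

```text
time: 23.22
position: [0.42, 0.0222, 0.4017]
tool_rot: [0.232, 0.973, -0.0, 0.001]
ft_force: [-0.6, 0.3, -0.3]
grip_width: 0.0501
grip_force: 0.0
```

```bash
python3 - <<'E'
from h import *
for s in ['small','medium','large']:
    print(s);seat('lid_'+s,'pot_'+s)
for n in ['side','top']:cv2.imwrite(f'pics/end_{n}.png',camera(n)['pixels'])
E
```

```text
small
top disc (array([0.46066306, 0.2542525 ]), 453, 0.035710765838623044) knob (array([0.45972247, 0.25326617]), 75, 0.010910017013549805) slope,z [ 0.005 -0.01   0.056]
side disc (array([0.45964603, 0.25437537]), 1517, 0.035687103271484374) knob (array([0.45921164, 0.2546687 ]), 190, 0.01081367301940918) slope,z [ 0.001 -0.004  0.055]
medium
top disc (array([ 0.64396075, -0.27139484]), 900, 0.04535905838012695) knob (array([ 0.643867  , -0.27046866]), 67, 0.011355377197265626) slope,z [0.005 0.001 0.056]
side disc (array([ 0.64322308, -0.27101382]), 568, 0.045109733581542966) knob (array([ 0.64377002, -0.26992853]), 52, 0.011533595085144044) slope,z [ 0.01  -0.018  0.055]
large
top disc (array([0.6404668 , 0.27954239]), 1320, 0.054769634246826175) knob (array([0.63926941, 0.27792084]), 67, 0.010808502197265625) slope,z [0.003 0.004 0.056]
side disc (array([0.63976154, 0.27990207]), 2977, 0.05407473373413086) knob (array([0.63911304, 0.27881369]), 144, 0.01149156665802002) slope,z [ 0.001 -0.002  0.055]
```

View pics/end_side.png

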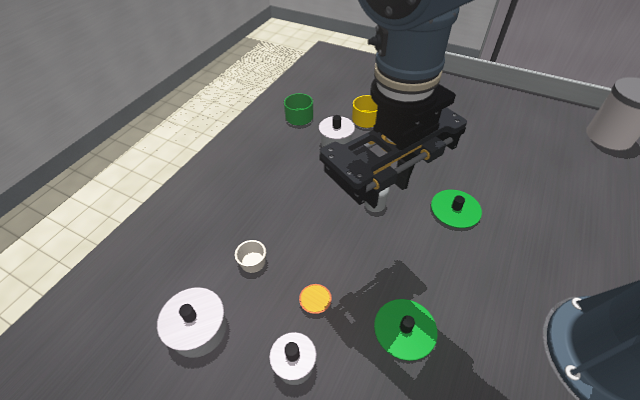

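The side view shows all three lids level on their pots, at (190,320), (293,357) and (337,127). The bystanders haven't moved.

```bash
python3 -c "
from rig import hand_in
print(hand_in())"
```

```text
the job is handed in; nothing more can be done
None
```

All three lids are seated level on their own pots, centred to within about 2 mm by the camera measurements; the ramekin, shaker and tart tin were left alone, and the job is handed in (no verdict was returned).

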